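# Shut the wet-sanding stopcock under its sliding cover

### The arm

A 6-joint arm with a two-finger parallel gripper is mounted at the origin on the work surface. World frame = base frame: x ahead of the robot, y to its left, z up, the work surface at z = 0. Lengths are in m, angles in rad, forces in N, time in s.
With the tool pointing down it reaches from about 0.35 to 0.775 m from the base axis. Payload 5.5 kg.
Tool frame: the origin (TCP) lies on the centre line of the jaws, within the pads' length; the fingertips stand 22 mm ahead of it and the grasp point (between the pads) lies 3 mm ahead of it (env.tip_reach is the distance from the TCP to the fingertips, in m); z points along the fingers, y is the direction in which the jaws open and shut (so a half turn about z gives the same grasp; the last joint's range is limited). The gripper opens to 85 mm and grips with 20 to 120 N. Pads are 22 mm wide; open, the fingers measure 114 mm over their backs; the gripper's body (76 mm by 85 mm) begins 54 mm behind the grasp point. The pads swing forward as they close: fully open they stand 13 mm farther back than shut.
Start: joints at [1.096, 0.313, 0.046, 1.304, 0, 1.431], TCP at [0.189, 0.543, 0.253] pointing down, gripper open.
Joint ranges: [-2.76, 2.76], [-0.86, 1.69], [-1.03, 1.26], [-2.2, 2.34], [-1.47, 1.5], [-3.14, 3.14]. Speed limits (rad/s): [2.57, 2.57, 3.14, 3.14, 3.14, 3.14].

### API

Orientations are given as a 3x3 rotation matrix whose columns are the frame's x, y, z axes.
In Python, from cell import readout, viewer, ticket, env gives the robot as it stands.
- The arm moves only by the shell command python3 -m creep 'ROWS' [OPENING] [FORCE]. ROWS is JSON, a list of rows, each an object of numbers: "tx", "ty", "tz": the shift along the tool's x, y, z as a fraction of full scale; "turn": the turn about the tool's z as a fraction of full scale. A call has 1 to 10 rows; each row is the pose to reach, as a shift and turn from the pose commanded when the call began, along the tool's axes at that moment; what a row does not reach only later rows make up. Full scale, the value 1, is 150 mm for a shift and pi/4 rad for a turn. A row lasts 1/10 s, in which the tool goes at most 50 mm and 8.59 degrees, less where a joint would pass 70% of its speed; a pose out of reach is approached as far as the arm can. A call with a number of a shift or a turn outside -1 to 1 is refused whole. A call with a gripper value outside its range is refused whole. OPENING is the opening, from 0 (shut) to 1 (fully open), set as the call begins (- or left out, the last holds). The fingers move at their own pace and stop on an object; FORCE is the grip in N (left out, the last holds). Time passes only in rows, so rows that repeat a pose let the fingers close. It gives the time, the measured TCP pose, the force and the opening at its end, in the units of the state.
- readout.sense(): the state, without advancing time (a new reading comes with each control period).
- viewer.camera(name): name is "scene" or "top"; returns the picture (384x512x3 uint8, blue, green, red); there is no depth.
- viewer.camera_model(name): a dict with "camera_matrix" (3x3 intrinsics, pixels), "k1" (the pictures are not rectified: a ray, as slopes to the right and down, at radius r is drawn at 1 + k1 r^2 times it, then the intrinsics apply), "R" (3x3) and "t" (3): a world point X has camera coordinates R X + t. Camera axes: x right, y down, z forward; pixel columns grow to the right and rows downward; lengths in m; the calibration is good to about 2 mm. A picture is of the moment at which its call begins. camera_model takes no time and is no camera call.
- ticket.finish_job(): hands the job in, once; it reports no verdict.
The state is a dict: "time_s": time; "qpos": joint angles; "qd": joint speeds; "joint_torque": joint torques, N m; "tcp_pos": TCP position; "tool_rot": TCP orientation; "contact_force": force on the tool from outside, world axes, zero at the start; "moment": the same for the moment, N m; "width": opening from 0.0 (shut) to 1.0 (fully open).
Only numpy, scipy, OpenCV 4.12 (cv2) and the standard library are available. Lean on these libraries where they do the work, as an engineer would, in place of code of your own. Each camera call takes 0.05 s, during which the arm holds its last target. There are 200 camera calls.

### The job

The wet-sanding water has to be turned off. Push the cover plate of the stopcock box along its guides all the way aside to its far end stop, without lifting it, then push the disc-ended stopcock handle round until it is fully shut, square across its pipe. Leave the plain straight handle as it stands and do not disturb the hippo, the bird or the centre punch.

Things in the scene. Friction and masses are not known exactly. Their poses are not given: they have to be found in the camera images.
- box: Fixed concrete stopcock box, 190 (x) x 550 (y) x 68 mm high; origin at the centre of its underside. Its own -y half is an open pit, 150 (x) x 250 (y) mm, from y = -255 to y = -5 mm and x = -75 to 75 mm, floor 6 mm above the ledge, holding both stopcocks; its +y half is a solid deck level with the rim. Steel lips 8 mm wide and 10 mm high run round the top edge: they guide the cover along y and stop it at both ends.
- cover: Loose aluminium cover plate, about 0.6 kg, 170 (x) x 264 (y) x 5 mm, lying on the box rim between the guide lips (1 to 2 mm play); origin at the centre of its underside, axes as the box's. At the start it lies over the pit (about y = -125 mm in the box's frame); pushed fully aside over the deck, it stops at about y = +133 mm. An upright flange crosses its middle.
- flange (a point): Top centre of the cover's upright flange, 30 mm above the plate's top and 103 mm above the ledge. The flange is 80 mm long along the box's x, 8 mm thick along y, with a flat face to -y to push on.
- disc_handle (a joint): Angle of the disc-ended handle: 0 = open, in line with its pipe, pointing to the box's +x; grows clockwise seen from above to 1.571 = fully shut at its stop, square across the pipe, pointing to the box's -y. Starts open or slightly turned; stiff, about 2 to 3 N at the end moves it, stays where left.
- disc_pivot (a point): Pivot axis of the disc-ended handle at the level of the handle's top, 58 mm above the ledge. The two pivots lie 100 mm apart along the box's y, at x = -35 mm in the box; which is nearer the deck varies.
- disc_end (a point): Centre of the round disc, on its top, 45 mm from the pivot. The disc is 32 mm across; the steel bar between is 12 mm wide; both are 14 mm high, from 44 to 58 mm above the ledge. The brass pipe below runs along the box's x, its top 35 mm above the ledge under the swinging part; around the pivot the fittings rise to 39 mm.
- plain_handle (a joint): Angle of the other handle, a plain straight bar 12 mm wide, 61 mm long from its pivot, without a disc, otherwise alike and turning the same way; to be left alone.
- plain_pivot (a point): Pivot axis of the plain handle at the level of the handle's top, 58 mm above the ledge.
- plain_end (a point): Point on top of the plain bar, 45 mm from its pivot (16 mm short of the bar's end).
- hippo: Loose mottled soapstone hippo, 130 x 70 x 75 mm, standing beyond the deck half of the box, on its +x side; origin under its centre.
- bird: Loose small soapstone bird on a round 44 mm foot, about 75 mm long and 73 mm high, off the box's +y end; origin under its foot.
- punch: Loose steel centre punch, 115 x 12 x 12 mm, lying on the ledge on the box's -x side; origin under its middle.
- vise: Fixed iron bench vise with a half-carved soapstone giraffe in its jaws, about 220 x 130 mm, 300 mm high, at the -y end of the ledge; origin at the centre of its foot.

How it is judged:
On the way, in this order (a step that is already met when the one before it is completed fails the run):
1. the cover is pushed fully aside, over the deck (y of cover in the frame of box above 0.118 m and z of cover in the frame of box below 0.074 m), for 0.2 s.
2. the disc-ended handle is pushed fully shut (value of joint disc_handle above 1.45 rad), for 0.2 s.
At the end, for the whole second after the job is handed in: The cover lies flat and at rest in its guides over the deck, within 15 mm of its far end stop; the disc-ended handle is shut to within 0.12 rad (7 degrees) of its stop; the plain handle's end has moved less than 12 mm; hippo, bird and punch stand within 20 mm of where they were (all of step 1 and angle between cover's own z axis and vertical below 0.05 rad and value of joint disc_handle above 1.45 rad and distance of plain_end from where it was at the start of the episode below 0.012 m and linear speed of cover below 0.02 m/s and distance of each of hippo, bird, punch from where it was at the start of the episode below 0.02 m and angle between each of hippo, bird's own z axis and vertical below 0.3 rad); the robot touches nothing.
It fails at once if the cover is lifted or tipped out of its guides (z of cover in the frame of box above 0.08 m or angle between cover's own z axis and vertical above 0.1 rad).
It fails at once if the plain handle is turned (distance of plain_end from where it was at the start of the episode above 0.012 m).
It fails at once if a bystander is moved or knocked over (distance of any of hippo, bird, punch from where it was at the start of the episode above 0.02 m or angle between any of hippo, bird's own z axis and vertical above 0.3 rad).
It also fails if it takes over 53 s, if anything falls off the work surface, if the arm or the gripper's body presses on something with over 40 N, if the wrist force passes 120 N, or if a joint passes its speed limit or range.

## Working session

There is one attempt and no reset: what is moved stays moved. The work goes in short steps, Python scripts to look and compute and a shell command to move; the robot and the scene stay as the last step left them, time stands still between calls to the robot, and variables do not carry over. Pictures are saved under pics/ and viewed, about 8 in all and at most 12, crops included, and the job is handed in when it is done.

```bash
ls; mkdir -p pics
python3 - <<'E'
from cell import readout, viewer, ticket, env
import cv2,numpy as np
s=readout.sense();print(s['time_s'],s['tcp_pos'],np.round(s['tool_rot'],3),s['width'],env.tip_reach)
for n in('scene','top'):
    cv2.imwrite(f'pics/{n}0.png',viewer.camera(n)); m=viewer.camera_model(n);print(n,m)
a=[cv2.imread(f'pics/{n}0.png') for n in('scene','top')]
cv2.imwrite('pics/t0.png',cv2.resize(a[1],(800,600),interpolation=cv2.INTER_CUBIC))
cv2.imwrite('pics/s0.png',cv2.resize(a[0],(800,600),interpolation=cv2.INTER_CUBIC))
E
```

```text
pics
0.0 [0.18873593 0.54265705 0.25242849] [[-0.944  0.329 -0.001]
 [ 0.329  0.944 -0.002]
 [ 0.    -0.002 -1.   ]] 1.00193679830247 0.022
scene {'camera_matrix': array([[360.34304904,   0.        , 254.07767163],
       [  0.        , 360.34304904, 191.47970793],
       [  0.        ,   0.        ,   1.        ]]), 'k1': -0.03697494445926704, 'R': array([[-0.78797954,  0.61560825,  0.01071092],
       [ 0.43165914,  0.56476208, -0.70335921],
       [-0.43904285, -0.5496092 , -0.71075389]]), 't': array([ 0.52360852, -0.15367404,  1.30189944])}
top {'camera_matrix': array([[401.25781233,   0.        , 256.23955857],
       [  0.        , 401.25781233, 187.91683205],
       [  0.        ,   0.        ,   1.        ]]), 'k1': -0.01067971928122483, 'R': array([[-0.02934531, -0.99935075, -0.02090269],
       [-0.98223725,  0.0327075 , -0.18477067],
       [ 0.18533438,  0.01510925, -0.98255935]]), 't': array([-0.04841885,  0.59326261,  1.30107741])}
```

View pics/t0.png

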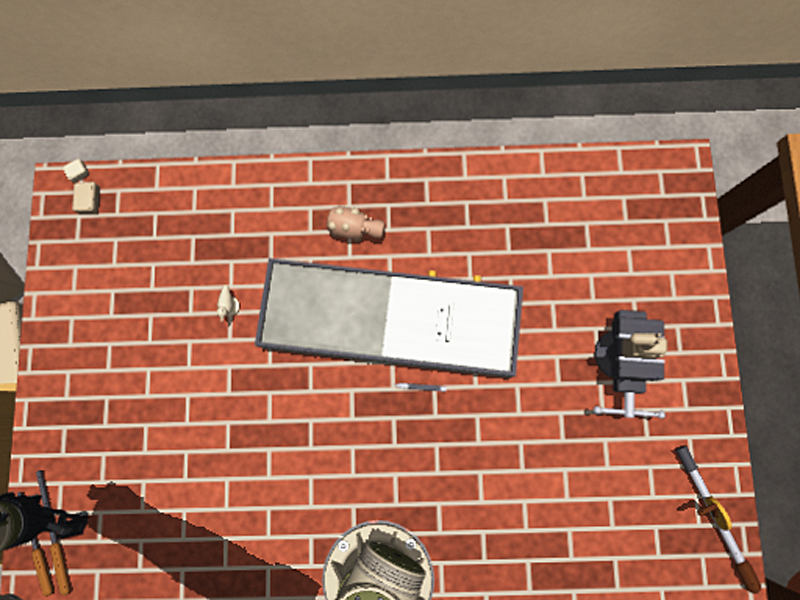

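View pics/s0.png

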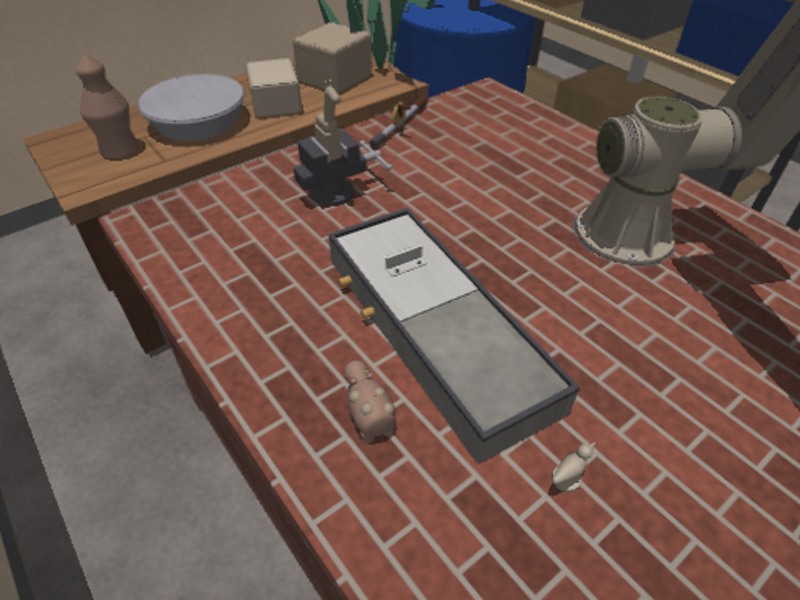

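The top view shows the box rim corners at about (270,260), (521,289), (515,377) and (258,347), with the cover over the right (−y) half. The flange is at (443,322), the hippo at (355,225), the bird at (228,305) and the punch at (420,387). The scene view confirms this layout, with rim corners at (332,238), (408,212), (577,386) and (482,437).

```bash
cat > h.py <<'E'
import numpy as np,cv2
from scipy.optimize import least_squares
from cell import readout, viewer
def proj(n,X):
    m=viewer.camera_model(n);c=np.atleast_2d(X)@m['R'].T+m['t'];p=c[:,:2]/c[:,2:]
    p=p*(1+m['k1']*(p**2).sum(1,keepdims=True));K=m['camera_matrix'];return p@K[:2,:2].T+K[:2,2]
def back(n,uv,z):
    m=viewer.camera_model(n);r=least_squares(lambda q:proj(n,[q[0],q[1],z])[0]-uv,[.5,0.]);return r.x
def px(p,s=1.5625): return (np.array(p,float)+.5)/s-.5
def box(q,b): # box frame -> world
    x,y,a=q;b=np.atleast_2d(b).astype(float);c,s=np.cos(a),np.sin(a)
    return np.c_[x+c*b[:,0]-s*b[:,1],y+s*b[:,0]+c*b[:,1],b[:,2]]
E
python3 - <<'E'
from h import *
C=np.array([[.095,.275,.078],[.095,-.275,.078],[-.095,-.275,.078],[-.095,.275,.078]])
T=px([(270,260),(521,289),(515,377),(258,347)])
S=px([(482,437),(332,238),(408,212),(577,386)])
def f(q,w=(1,1)): W=box(q,C);return np.r_[w[0]*(proj('top',W)-T).ravel(),w[1]*(proj('scene',W)-S).ravel()]
for w in((1,0),(0,1),(1,1)):
    r=least_squares(f,[.5,0,0],args=(w,));print(w,r.x,np.abs(r.fun).max())
q=r.x;np.save('q.npy',q);print(np.round(r.fun,1))
a=q[2];print('flange pix',proj('top',box(q,[0,-.125,.103])),px((443,322)))
for n,p,z in(('hippo',(355,225),.05),('bird',(228,305),.04),('punch',(420,387),.01)):print(n,back('top',px(p),z))
t=cv2.imread('pics/top0.png')
t=cv2.resize(t[150:260,150:350],(800,440),interpolation=cv2.INTER_CUBIC)
def mk(P,c):
    for p in proj('top',box(q,P)): cv2.circle(t,tuple(int(v) for v in ((p-[150,150]+.5)*4-.5)),3,c,-1)
mk(C,(0,0,255)); mk([[0,-.125,.103],[.04,-.129,.103],[-.04,-.129,.103]],(0,200,0))
cv2.imwrite('pics/t1.png',t)
E
```

```text
(1, 0) [ 0.53725242 -0.04315974 -0.14688963] 2.0820506554871088
(0, 1) [ 0.540074   -0.03955998 -0.15380451] 2.9973239585949045
(1, 1) [ 0.53860626 -0.04138436 -0.15109234] 3.337534540761908
[-1.1 -0.8  1.4 -0.6  0.2  0.4 -2.7 -0.7  0.4  0.3 -2.3 -3.3 -0.3 -3.3
  1.6  0.3]
flange pix [[286.95135971 205.99051328]] [283.34 205.9 ]
hippo [0.75131156 0.02986619]
bird [0.582088   0.31265583]
punch [ 0.39267883 -0.10226607]
```

View pics/t1.png

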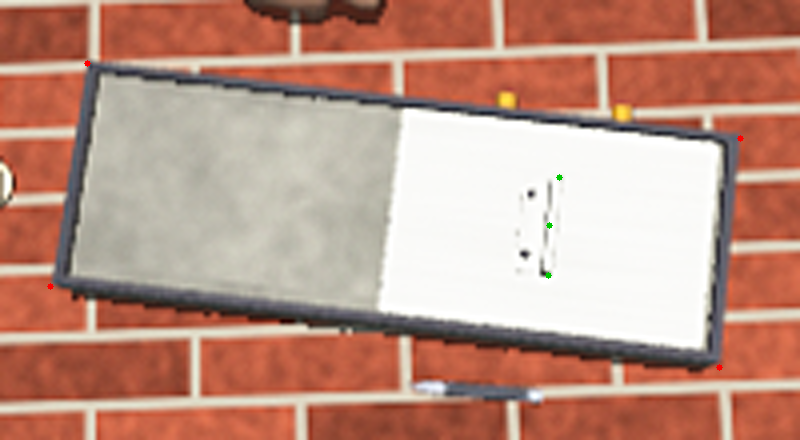

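```bash
python3 - <<'E'
from h import *
C=np.array([[.095,.275,.078],[.095,-.275,.078],[-.095,-.275,.078],[-.095,.275,.078]])
T=(np.array([(92,65),(740,135),(716,367),(55,285)])+.5)/4-.5+150
r=least_squares(lambda q:(proj('top',box(q,C))-T).ravel(),[.5,0,0]);print(r.x,np.round(r.fun,1))
r2=least_squares(lambda q:(proj('top',box(q[:3],C*[1,1,q[3]]))-T).ravel(),[.5,0,0,1]);print(r2.x,np.round(r2.fun,1))
np.save('q.npy',r.x);q=r.x
s=readout.sense();a=np.arctan2(*s['tool_rot'][[1,0],1]);print('turn',-(np.pi/2+q[2]-a)/(np.pi/4))
c,sn=np.cos(q[2]),np.sin(q[2]);d=s['tcp_pos'][:2]-q[:2];print('tcp in box',d[0]*c+d[1]*sn,-d[0]*sn+d[1]*c)
E
python3 -m creep '[{"turn":-0.1},{"turn":-0.24},{"turn":-0.24}]' 0
```

```text
[ 0.53927916 -0.04235597 -0.15044951] [-0.9 -0.7  0.3  0.5  1.3 -0.2 -0.8  0.2]
[ 0.54097259 -0.04201039 -0.15037959  0.84423904] [-0.2 -0.3 -0.4  0.7  0.6 -0.5  0.   0. ]
turn -0.23467169089204143
tcp in box -0.43426916074504907 0.5258848420412584$[0]: bad value
```

```bash
python3 -m creep '[{"tx":0,"ty":0,"tz":0,"turn":-0.1},{"tx":0,"ty":0,"tz":0,"turn":-0.24},{"tx":0,"ty":0,"tz":0,"turn":-0.24}]' 0
```

```text
time_s: 0.4
tcp_pos: [0.1888, 0.5429, 0.2528]
tool_rot: [[-0.989, 0.145, -0.0], [0.145, 0.989, -0.001], [0.0, -0.001, -1.0]]
contact_force: [0.1, -0.4, -0.2]
width: 0.514
```

```bash
for i in 1 2 3 4 5; do python3 -m creep '[{"tx":-0.15,"ty":-0.23,"tz":0,"turn":0},{"tx":-0.36,"ty":-0.54,"tz":0,"turn":0},{"tx":-0.54,"ty":-0.84,"tz":0,"turn":0},{"tx":-0.58,"ty":-0.93,"tz":0,"turn":0},{"tx":-0.58,"ty":-0.93,"tz":0,"turn":0}]' 0 | head -2; done
python3 - <<'E'
from h import *
s=readout.sense();q=np.load('q.npy');c,sn=np.cos(q[2]),np.sin(q[2]);d=s['tcp_pos'][:2]-q[:2];print('tcp in box',d[0]*c+d[1]*sn,-d[0]*sn+d[1]*c);print(s['tool_rot'],s['width'])
cv2.imwrite('pics/s2.png',cv2.resize(viewer.camera('scene')[100:300,150:400],(750,600),interpolation=cv2.INTER_CUBIC))
E
```

```text
time_s: 0.9
tcp_pos: [0.2551, 0.3898, 0.2534]
time_s: 1.4
tcp_pos: [0.3213, 0.2402, 0.2533]
time_s: 1.9
tcp_pos: [0.3877, 0.0898, 0.2533]
time_s: 2.4
tcp_pos: [0.4536, -0.0607, 0.2528]
time_s: 2.9
tcp_pos: [0.5192, -0.2109, 0.2523]
tcp in box 0.005447305893013146 -0.1696460308964892
[[-9.89056295e-01  1.47538562e-01 -1.35162240e-04]
 [ 1.47538459e-01  9.89056145e-01  5.86995268e-04]
 [ 2.20287482e-04  5.60629736e-04 -9.99999819e-01]] 0.0017543816826022505
```

View pics/s2.png

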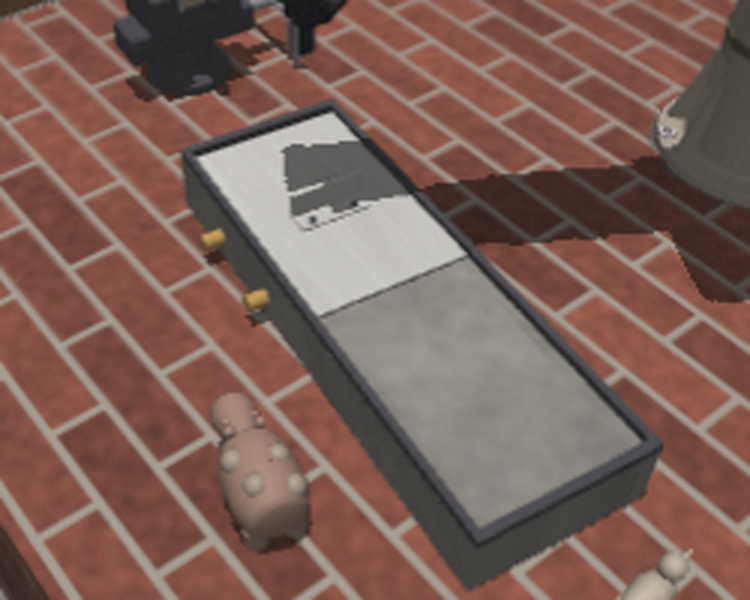

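Run:
```python
from h import *
s=readout.sense();p=s['tcp_pos'];q=np.load('q.npy')
print((proj('scene',p)-[150,100])*3,proj('top',p),(proj('scene',box(q,[0,-.125,.103]))-[150,100])*3)
a=viewer.camera('scene');b=viewer.camera('top')
v=np.vstack([a[0:250,100:500],b[120:300,60:460]]);cv2.imwrite('pics/s3.png',cv2.resize(v,(558,600)))
```

```text
[[300.5473417   33.32216379]] [[305.32113552 198.64287187]] [[324.4897819  180.22485558]]
```

View pics/s3.png

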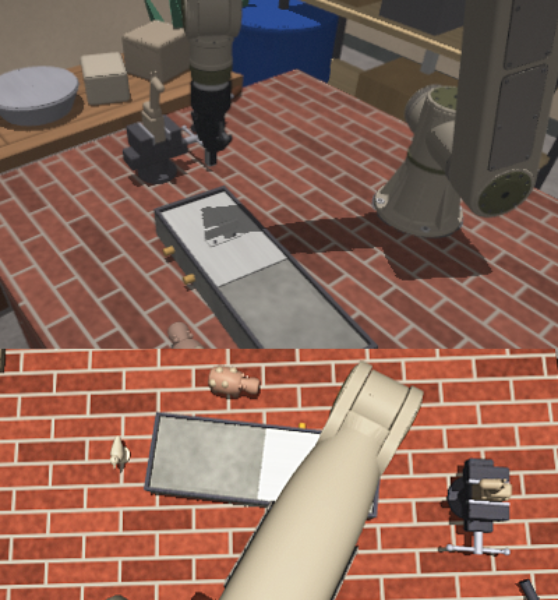

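The gripper (≈(210,150) in the scene half) hangs just behind the flange, and nothing is near it. Going down behind it now.

```bash
python3 -m creep '[{"tx":0,"ty":0,"tz":0.3,"turn":0},{"tx":0,"ty":0,"tz":0.6,"turn":0},{"tx":0,"ty":0,"tz":0.8,"turn":0},{"tx":0,"ty":0,"tz":0.9,"turn":0},{"tx":0,"ty":0,"tz":0.96,"turn":0},{"tx":0,"ty":0,"tz":0.96,"turn":0}]' 0; python3 -m creep '[{"tx":0.03,"ty":0.05,"tz":0,"turn":0},{"tx":0.03,"ty":0.1,"tz":0,"turn":0},{"tx":0.03,"ty":0.15,"tz":0,"turn":0},{"tx":0.03,"ty":0.2,"tz":0,"turn":0},{"tx":0.03,"ty":0.25,"tz":0,"turn":0},{"tx":0.03,"ty":0.3,"tz":0,"turn":0},{"tx":0.03,"ty":0.3,"tz":0,"turn":0}]'
```

```text
time_s: 3.65
tcp_pos: [0.517, -0.2084, 0.1087]
tool_rot: [[-0.99, 0.144, -0.002], [0.144, 0.99, 0.001], [0.002, 0.001, -1.0]]
contact_force: [0.4, 0.9, 0.1]
width: 0.004
time_s: 4.35
tcp_pos: [0.5203, -0.1643, 0.1097]
tool_rot: [[-0.989, 0.145, 0.001], [0.145, 0.989, 0.0], [-0.001, 0.0, -1.0]]
contact_force: [0.5, 1.1, -0.2]
width: -0.0
```

Run:
```python
from h import *
a=viewer.camera('scene')
cv2.imwrite('pics/s4.png',cv2.resize(a[80:230,180:380],(800,600),interpolation=cv2.INTER_CUBIC))
```

```text
(no output)
```

View pics/s4.png

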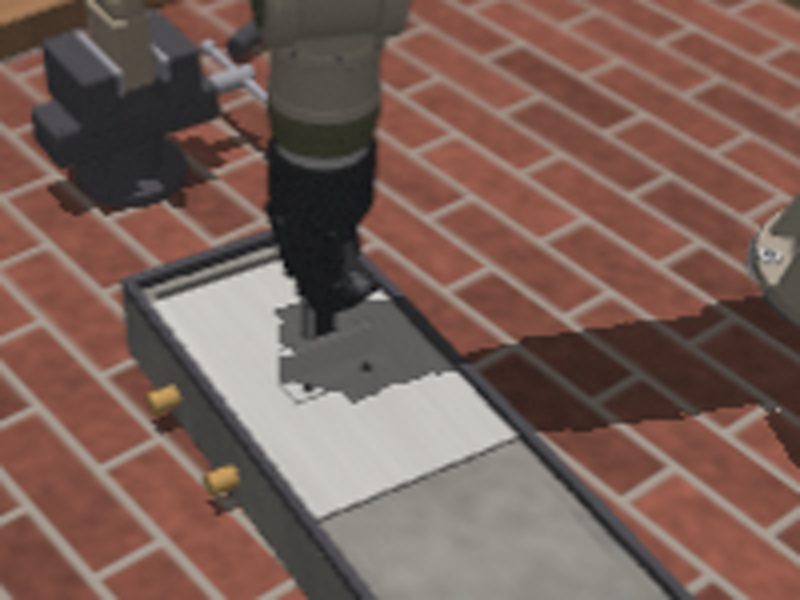

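The cover is sliding: a gap has opened at its −y end, around (190,280). Continuing the push.

```bash
python3 -m creep '[{"tx":0,"ty":0.08,"tz":0,"turn":0},{"tx":0,"ty":0.18,"tz":0,"turn":0},{"tx":0,"ty":0.29,"tz":0,"turn":0},{"tx":0,"ty":0.4,"tz":0,"turn":0},{"tx":0,"ty":0.51,"tz":0,"turn":0},{"tx":0,"ty":0.62,"tz":0,"turn":0},{"tx":0,"ty":0.73,"tz":0,"turn":0},{"tx":0,"ty":0.84,"tz":0,"turn":0},{"tx":0,"ty":0.92,"tz":0,"turn":0},{"tx":0,"ty":1,"tz":0,"turn":0}]'; python3 -m creep '[{"tx":0,"ty":0.06,"tz":0,"turn":0},{"tx":0,"ty":0.12,"tz":0,"turn":0},{"tx":0,"ty":0.18,"tz":0,"turn":0},{"tx":0,"ty":0.24,"tz":0,"turn":0},{"tx":0,"ty":0.3,"tz":0,"turn":0},{"tx":0,"ty":0.35,"tz":0,"turn":0},{"tx":0,"ty":0.4,"tz":0,"turn":0},{"tx":0,"ty":0.43,"tz":0,"turn":0},{"tx":0,"ty":0.46,"tz":0,"turn":0},{"tx":0,"ty":0.46,"tz":0,"turn":0}]'
python3 - <<'E'
from h import *
s=readout.sense();q=np.load('q.npy');c,sn=np.cos(q[2]),np.sin(q[2]);d=s['tcp_pos'][:2]-q[:2];print('tcp in box',d[0]*c+d[1]*sn,-d[0]*sn+d[1]*c)
E
```

```text
time_s: 5.4
tcp_pos: [0.5414, -0.0158, 0.1092]
tool_rot: [[-0.989, 0.145, -0.001], [0.145, 0.989, -0.0], [0.001, -0.0, -1.0]]
contact_force: [-0.4, -4.2, 1.7]
width: 0.002
time_s: 6.4
tcp_pos: [0.5517, 0.0525, 0.1092]
tool_rot: [[-0.989, 0.145, 0.0], [0.145, 0.989, 0.001], [0.0, 0.001, -1.0]]
contact_force: [0.0, -0.1, -0.1]
width: -0.002
tcp in box -0.00192178569611905 0.09560008561695081
```

```bash
python3 -m creep '[{"tx":0,"ty":0.03,"tz":0,"turn":0},{"tx":0,"ty":0.06,"tz":0,"turn":0},{"tx":0,"ty":0.09,"tz":0,"turn":0},{"tx":0,"ty":0.09,"tz":0,"turn":0}]';  for i in 1 2 3 ; do python3 -m creep '[{"tx":0,"ty":0.01,"tz":0,"turn":0},{"tx":0,"ty":0.02,"tz":0,"turn":0}]' | grep -E 'pos|force'; done
python3 - <<'E'
from h import *
s=readout.sense();q=np.load('q.npy');c,sn=np.cos(q[2]),np.sin(q[2]);d=s['tcp_pos'][:2]-q[:2];print('tcp in box',d[0]*c+d[1]*sn,-d[0]*sn+d[1]*c)
E
```

```text
time_s: 6.8
tcp_pos: [0.5537, 0.0657, 0.1092]
tool_rot: [[-0.989, 0.145, 0.0], [0.145, 0.989, 0.001], [0.0, 0.001, -1.0]]
contact_force: [-1.2, -1.1, -0.4]
width: 0.001
tcp_pos: [0.554, 0.0677, 0.1092]
contact_force: [-0.9, -2.8, 1.2]
tcp_pos: [0.5544, 0.0708, 0.1092]
contact_force: [-0.3, -3.6, 0.0]
tcp_pos: [0.5549, 0.0736, 0.1092]
contact_force: [0.3, -7.3, -1.3]
tcp in box -0.0019340608423504824 0.11695562181125002
```

```bash
for i in 1 2 ; do python3 -m creep '[{"tx":0,"ty":0.01,"tz":0,"turn":0},{"tx":0,"ty":0.01,"tz":0,"turn":0}]' | grep -E 'pos|force'; done
python3 - <<'E'
from h import *
a=viewer.camera('scene')
cv2.imwrite('pics/s5.png',cv2.resize(a[110:290,190:390],(667,600),interpolation=cv2.INTER_CUBIC))
E
```

```text
tcp_pos: [0.5561, 0.074, 0.1093]
contact_force: [1.1, -8.2, -1.6]
tcp_pos: [0.5563, 0.0743, 0.1093]
contact_force: [1.8, -12.0, -1.1]
```

View pics/s5.png

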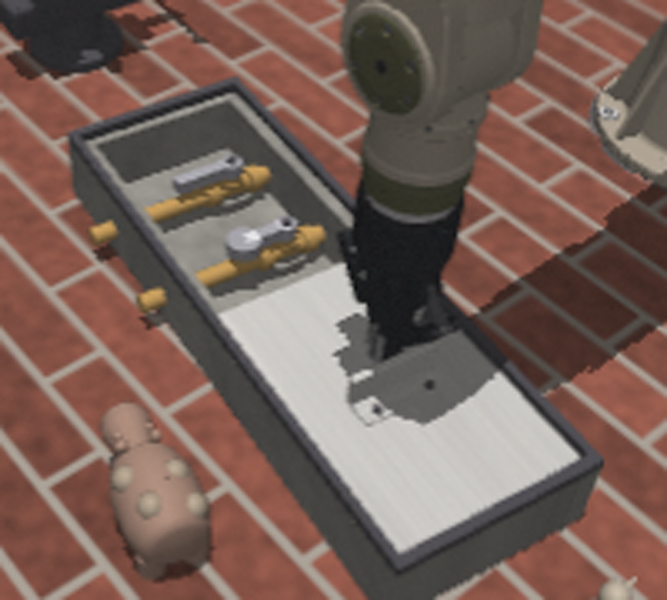

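The cover is against its far stop: force is rising and it no longer advances. The disc handle, with its disc at about (243,242) and pivot at (287,225), is the one nearer the deck. The plain bar lies beyond it, from (233,158) to (178,183).

```bash
python3 -m creep '[{"tx":0,"ty":-0.05,"tz":0,"turn":0},{"tx":0,"ty":-0.1,"tz":0,"turn":0},{"tx":0,"ty":-0.1,"tz":-0.2,"turn":0},{"tx":0,"ty":-0.1,"tz":-0.5,"turn":0},{"tx":0,"ty":-0.1,"tz":-0.7,"turn":0},{"tx":0,"ty":-0.1,"tz":-0.7,"turn":0}]'
python3 - <<'E'
from h import *
q=np.load('q.npy');c,sn=np.cos(q[2]),np.sin(q[2])
def inb(p): d=np.array(p)[:2]-q[:2];return np.round([d[0]*c+d[1]*sn,-d[0]*sn+d[1]*c],4)
a=viewer.camera('scene')
cv2.imwrite('pics/s6.png',cv2.resize(a[120:220,200:300],(600,600),interpolation=cv2.INTER_CUBIC))
for n,p in(('disc',(243,241)),('dpiv',(287,225)),('ppiv',(233,158)),('pend',(178,183))):
    print(n,inb(back('scene',px(p,3.333)+[190,110],.058)))
print('tcp',inb(readout.sense()['tcp_pos']))
E
```

```text
time_s: 8.45
tcp_pos: [0.5558, 0.0622, 0.2194]
tool_rot: [[-0.989, 0.145, 0.009], [0.145, 0.989, 0.001], [-0.009, 0.002, -1.0]]
contact_force: [1.0, 1.1, 0.1]
width: -0.002
disc [ 0.0119 -0.0758]
dpiv [-0.0344 -0.0747]
ppiv [-0.0386 -0.1816]
pend [ 0.0259 -0.1746]
tcp [-0.0004  0.1056]
```

View pics/s6.png

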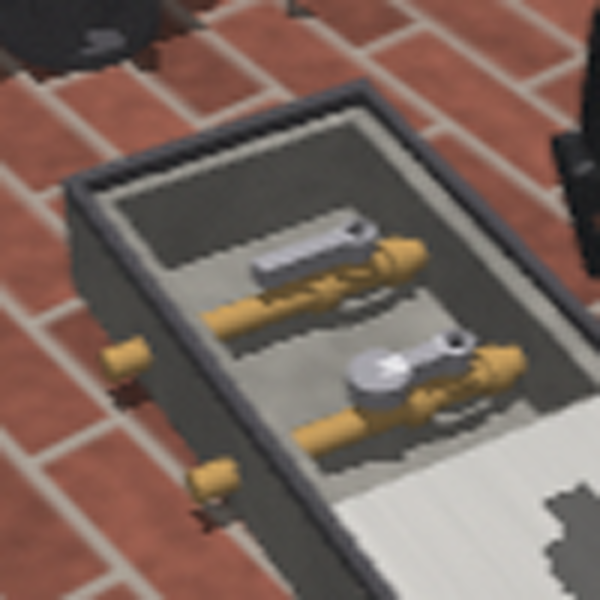

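The handles look as described: the disc is at (380,372) with its pivot at (455,342), and the plain bar is well clear of the sweep. Moving above the gap on the +y side of the disc and going down.

```bash
cat >> h.py <<'E'
def inb():
    q=np.load('q.npy');c,s=np.cos(q[2]),np.sin(q[2]);p=readout.sense()['tcp_pos'];d=p[:2]-q[:2];return np.round([d[0]*c+d[1]*s,-d[0]*s+d[1]*c,p[2]],4)
E
python3 -m creep '[{"tx":-0.02,"ty":-0.2,"tz":0,"turn":0},{"tx":-0.04,"ty":-0.5,"tz":0,"turn":0},{"tx":-0.08,"ty":-0.8,"tz":0,"turn":0},{"tx":-0.08,"ty":-0.93,"tz":0,"turn":0},{"tx":-0.08,"ty":-0.93,"tz":0.2,"turn":0},{"tx":-0.08,"ty":-0.93,"tz":0.5,"turn":0},{"tx":-0.08,"ty":-0.93,"tz":0.6,"turn":0},{"tx":-0.08,"ty":-0.93,"tz":0.6,"turn":0},{"tx":-0.08,"ty":-0.93,"tz":0.6,"turn":0}]'; python3 -c "
from h import *
print(inb())
a=viewer.camera('scene');cv2.imwrite('pics/s7.png',cv2.resize(a[110:210,200:300],(600,600),interpolation=cv2.INTER_CUBIC))"
```

```text
time_s: 9.4
tcp_pos: [0.5442, -0.0776, 0.1236]
tool_rot: [[-0.989, 0.146, -0.002], [0.146, 0.989, 0.001], [0.002, 0.001, -1.0]]
contact_force: [-0.8, 0.4, 0.3]
width: -0.002
[ 0.0101 -0.0341  0.1236]
```

View pics/s7.png

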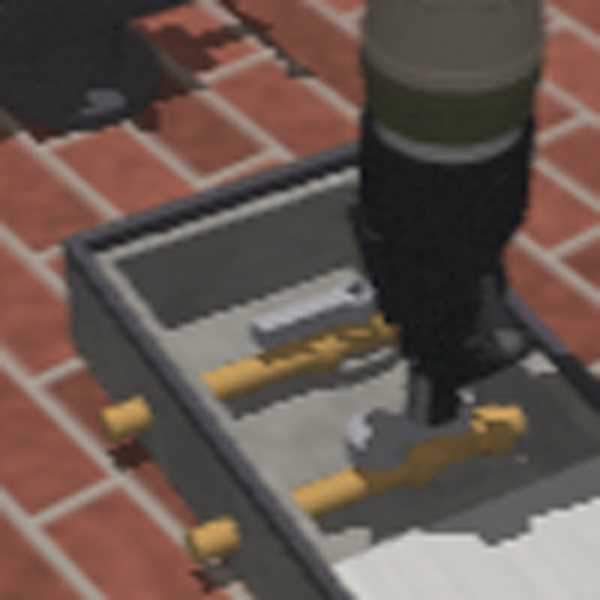

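The fingers hang over the gap beside the disc, so I'm descending with force checks.

```bash
python3 -m creep '[{"tx":0,"ty":0,"tz":0.08,"turn":0},{"tx":0,"ty":0,"tz":0.15,"turn":0},{"tx":0,"ty":0,"tz":0.22,"turn":0},{"tx":0,"ty":0,"tz":0.29,"turn":0},{"tx":0,"ty":0,"tz":0.29,"turn":0}]' | grep -E 'pos|force'; python3 -m creep '[{"tx":0,"ty":0,"tz":0.04,"turn":0},{"tx":0,"ty":0,"tz":0.07,"turn":0},{"tx":0,"ty":0,"tz":0.09,"turn":0},{"tx":0,"ty":0,"tz":0.09,"turn":0}]'; python3 -c "
from h import *
print(inb())
p=np.array([-35,-77.])
t0=inb()[:2]*1000
for th,d in((0,27),(15,27),(30,28),(45,28),(60,28),(75,27),(90,26),(92,25)):
    t=np.radians(th);x=p+45*np.array([np.cos(t),-np.sin(t)])+d*np.array([np.sin(t),np.cos(t)])
    e=(x-t0)/150;print(th,np.round(x,1),'tx %.3f ty %.3f'%(-e[0],e[1]))
"
```

```text
tcp_pos: [0.5433, -0.0774, 0.0788]
contact_force: [-0.0, 0.1, -0.9]
time_s: 10.35
tcp_pos: [0.5445, -0.0778, 0.0669]
tool_rot: [[-0.989, 0.146, -0.001], [0.146, 0.989, 0.0], [0.001, 0.0, -1.0]]
contact_force: [-0.3, 0.6, -0.2]
width: -0.005
[ 0.0105 -0.0343  0.0669]
0 [ 10. -50.] tx 0.003 ty -0.105
15 [ 15.5 -62.6] tx -0.033 ty -0.188
30 [ 18.  -75.3] tx -0.050 ty -0.273
45 [ 16.6 -89. ] tx -0.041 ty -0.365
60 [  11.7 -102. ] tx -0.008 ty -0.451
75 [   2.7 -113.5] tx 0.052 ty -0.528
90 [  -9. -122.] tx 0.130 ty -0.585
92 [ -11.6 -122.8] tx 0.147 ty -0.590
```

```bash
python3 -m creep '[{"tx":0,"ty":-0.05,"tz":0,"turn":0},{"tx":0,"ty":-0.1,"tz":0,"turn":0},{"tx":-0.015,"ty":-0.145,"tz":0,"turn":0},{"tx":-0.033,"ty":-0.188,"tz":0,"turn":0},{"tx":-0.042,"ty":-0.23,"tz":0,"turn":0},{"tx":-0.05,"ty":-0.273,"tz":0,"turn":0},{"tx":-0.046,"ty":-0.32,"tz":0,"turn":0},{"tx":-0.041,"ty":-0.365,"tz":0,"turn":0},{"tx":-0.041,"ty":-0.365,"tz":0,"turn":0}]'; python3 -c "
from h import *
print(inb())
a=viewer.camera('scene');cv2.imwrite('pics/s8.png',cv2.resize(a[110:210,200:300],(600,600),interpolation=cv2.INTER_CUBIC))"
```

```text
time_s: 11.25
tcp_pos: [0.5433, -0.1345, 0.0676]
tool_rot: [[-0.989, 0.147, 0.001], [0.147, 0.989, -0.001], [-0.001, -0.001, -1.0]]
contact_force: [0.3, 0.9, -0.7]
width: -0.001
[ 0.0177 -0.0905  0.0676]
```

View pics/s8.png

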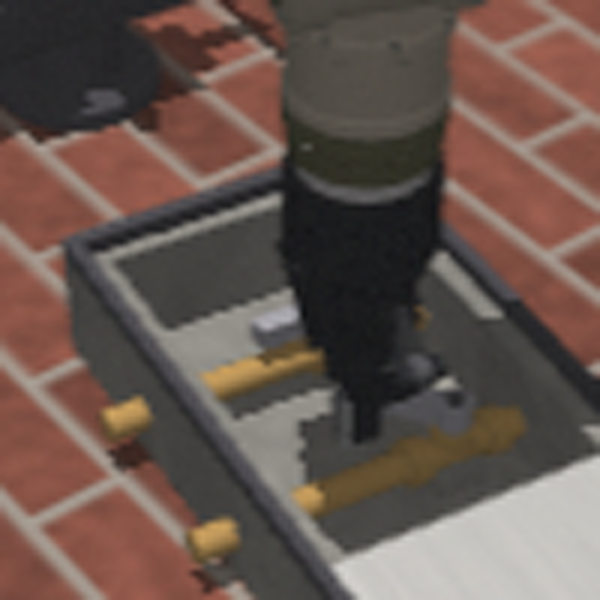

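The disc handle is swinging (bar now from (465,400) towards the fingers), so I'm continuing round to the stop.

```bash
python3 -m creep '[{"tx":0.015,"ty":-0.045,"tz":0,"turn":0},{"tx":0.033,"ty":-0.086,"tz":0,"turn":0},{"tx":0.06,"ty":-0.125,"tz":0,"turn":0},{"tx":0.093,"ty":-0.163,"tz":0,"turn":0},{"tx":0.125,"ty":-0.19,"tz":0,"turn":0},{"tx":0.15,"ty":-0.21,"tz":0,"turn":0},{"tx":0.15,"ty":-0.21,"tz":0,"turn":0}]' | grep -E 'pos|force'; for i in 1 2 3; do python3 -m creep '[{"tx":0.01,"ty":-0.003,"tz":0,"turn":0},{"tx":0.01,"ty":-0.003,"tz":0,"turn":0}]' | grep -E 'pos|force'; done; python3 -c "
from h import *
print(inb())"
```

```text
tcp_pos: [0.5151, -0.1615, 0.0673]
contact_force: [0.3, -0.1, 0.3]
tcp_pos: [0.5148, -0.1614, 0.0674]
contact_force: [2.7, 0.1, -1.3]
tcp_pos: [0.5146, -0.1615, 0.0676]
contact_force: [6.1, -0.1, -3.6]
tcp_pos: [0.5144, -0.1616, 0.0677]
contact_force: [8.9, 2.5, -4.9]
[-0.0068 -0.1216  0.0677]
```

The push now meets a hard stop at the position expected for shut. One more nudge, then backing off and raising the tool.

```bash
python3 -m creep '[{"tx":0.015,"ty":0,"tz":0,"turn":0},{"tx":0.015,"ty":0,"tz":0,"turn":0},{"tx":0.015,"ty":0,"tz":0,"turn":0}]' | grep -E 'pos|force'; python3 -m creep '[{"tx":-0.05,"ty":0,"tz":0,"turn":0},{"tx":-0.13,"ty":0.03,"tz":0,"turn":0},{"tx":-0.13,"ty":0.03,"tz":-0.15,"turn":0},{"tx":-0.13,"ty":0.03,"tz":-0.4,"turn":0},{"tx":-0.13,"ty":0.03,"tz":-0.7,"turn":0},{"tx":-0.13,"ty":0.03,"tz":-1,"turn":0},{"tx":-0.13,"ty":0.03,"tz":-1,"turn":0}]' | grep -E 'pos|force'
python3 -m creep '[{"tx":0.2,"ty":0.2,"tz":0,"turn":0},{"tx":0.3,"ty":0.5,"tz":0,"turn":0},{"tx":0.4,"ty":0.8,"tz":0,"turn":0},{"tx":0.4,"ty":1,"tz":0,"turn":0}]' | grep -E 'pos'
python3 -m creep '[{"tx":0.2,"ty":0.2,"tz":0,"turn":0},{"tx":0.3,"ty":0.5,"tz":0,"turn":0},{"tx":0.4,"ty":0.8,"tz":0,"turn":0},{"tx":0.4,"ty":1,"tz":0,"turn":0},{"tx":0.4,"ty":1,"tz":0,"turn":0}]'
python3 -c "
from h import *
a=viewer.camera('scene')
b=viewer.camera('top')
v=np.hstack([cv2.resize(a[120:260,195:395],(440,308),interpolation=cv2.INTER_CUBIC),cv2.resize(a[120:200,200:300],(360,308),interpolation=cv2.INTER_CUBIC)])
w=cv2.resize(b[130:260,120:480],(800,290),interpolation=cv2.INTER_CUBIC)
cv2.imwrite('pics/s9.png',np.vstack([v,w]))"
```

```text
tcp_pos: [0.5141, -0.1616, 0.0681]
contact_force: [14.8, 0.4, -8.6]
tcp_pos: [0.532, -0.1606, 0.2238]
contact_force: [0.4, -0.5, 0.3]
tcp_pos: [0.4889, 0.0002, 0.2166]
time_s: 14.5
tcp_pos: [0.4533, 0.1579, 0.2166]
tool_rot: [[-0.99, 0.141, -0.001], [0.141, 0.99, 0.0], [0.001, 0.0, -1.0]]
contact_force: [-0.1, -0.3, -0.6]
width: -0.0
```

View pics/s9.png

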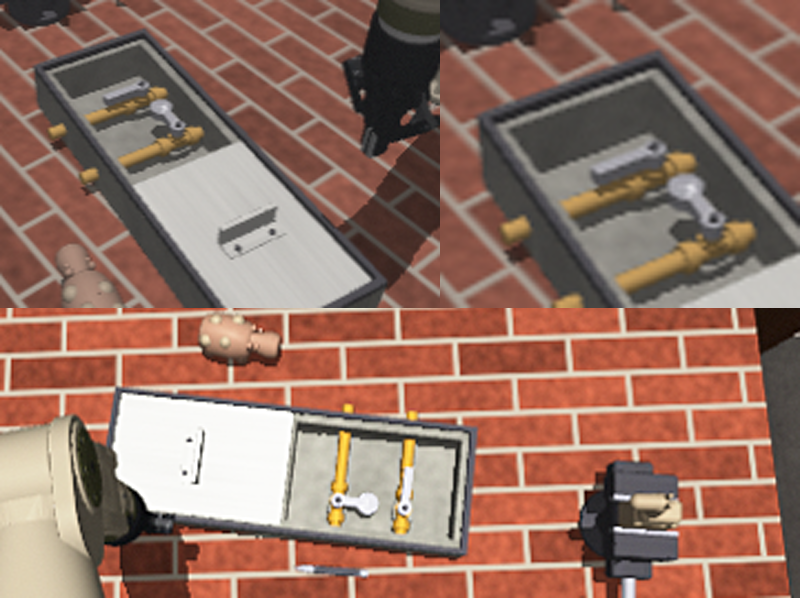

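The cover lies over the deck, with its near edge at (296,410)–(288,523). The disc handle points to −y, pivot (338,500) to disc (368,504), and the plain handle, hippo and punch look undisturbed. The arm hides the bird. I'm checking the angle and edge numerically.

```bash
python3 -c "
from h import *
q=np.load('q.npy');c,s=np.cos(q[2]),np.sin(q[2])
def f(p,z):
    d=back('top',[(p[0]+.5)/2.2222-.5+120,(p[1]-308+.5)/2.2308-.5+130],z)-q[:2];return np.array([d[0]*c+d[1]*s,-d[0]*s+d[1]*c])
a,b=f((338,500),.058),f((368,504),.058);d=b-a;print(a,b,'angle',np.arctan2(-d[1],d[0]))
print('cover edge',f((296,410),.073),f((288,523),.073),'cover y~edge+.132')
print('punch',back('top',[(333+.5)/2.2222-.5+120,(572-308+.5)/2.2308-.5+130],.01))
a=viewer.camera('scene');cv2.imwrite('pics/s10.png',cv2.resize(a[120:330,180:420],(686,600),interpolation=cv2.INTER_CUBIC))
"
```

```text
[-0.03287299 -0.07952277] [-0.03351538 -0.12468363] angle 1.5850196654547182
cover edge [ 0.09285227 -0.00112685] [-0.07707192 -0.01018057] cover y~edge+.132
punch [ 0.39067407 -0.10544426]
```

View pics/s10.png

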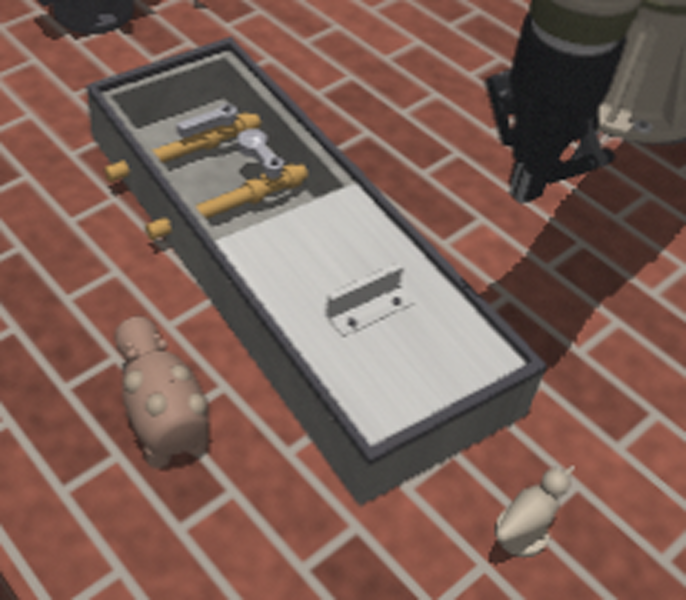

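The picture shows the cover flush against the far lip with no gap, the handle square across its pipe, and the bird and hippo standing. Handing in.

```bash
python3 -c "
from cell import ticket
print(ticket.finish_job())"
```

```text
the job is handed in; nothing more can be done
None
```

The water should be off: I pushed the cover by its flange to the far end stop, then swung the disc-ended handle round to its stop. The arm was clear of everything when I handed in, at about 15 s of the 53 s allowed.

- **Cover:** When it reached the stop the force rose to 12 N and it moved no further. The last picture shows it flat and flush with the far lip. My measurement from the top picture disagreed slightly: its near edge came out at −1 mm and −10 mm on the two sides, which puts the centre at about y = 0.122–0.131 m rather than 0.133. I put that down to picking pixels by hand.
- **Disc handle:** The stop held at about 15 N on the final push. The last top image gave an angle of about 1.585 rad, against 1.571 for fully shut.
- **Plain handle and hippo:** Both looked unmoved in the pictures; I did not measure them again.
- **Punch:** It measured within about 4 mm of where it started, which is as close as I can read it.
- **Bird:** It was standing and looked unmoved in the last scene picture. The arm hid it in the last top view, so I did not measure it again.

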